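# Close the plate pile on the arbor and hold the ring open at its groove

## Task

Lay the loose brass plate over the shaft, flat and square on the plate that is already there, and let go of it. Then pick up the red-handled ring pliers, squeeze the handles fully so that the wire ring on their tips stands open, bring the open ring level down over the shaft from above to the height of the dark groove, and finish like that: still squeezing and holding the pliers, the ring spread round the groove without touching the shaft hard or resting on the plates. Never let the ring close on the shaft, and leave the jar, lids and other things round about alone.

Things in the scene. Friction and masses are not known exactly. Their poses are not given: they have to be found in the camera images.
- arbor: fixed upright steel shaft on a dark 110 x 110 x 6 mm foot (bolt heads to 10 mm). Origin on the shaft's axis at table level, z up. Hub of 60 mm diameter up to 12 mm high; above it the shaft, 38 mm diameter, up to 72 mm, its top 4 mm chamfered; dark groove of 34 mm diameter from 53 to 62 mm high. A fixed kiln with a raised lid stands beside it, nearer the robot: come from the left or from above.
- groove (a point): centre of the groove, on the shaft's axis, 57 mm above the table
- plate_low: brass plate, 60 (its x) x 84 (its y) x 14 mm, 0.14 kg, with a round 42 mm hole in the middle; it already lies on the hub round the shaft (underside 12 mm above the table, top 26 mm). Loose. Origin at the centre of its underside, z up.
- plate_top: identical brass plate, 60 (its x) x 84 (its y) x 14 mm, 42 mm hole, flat on the table at the robot's left (a fixed grey drawer unit, about 140 mm high, stands on the way to the arbor); grasp it across the 60 mm. It goes over the shaft onto plate_low, long sides together (a half turn is the same; within 8 degrees is square): top then 40 mm high. Origin: centre of its underside, z up.
- pliers: squeeze-to-open ring pliers, 0.18 kg, 205 mm long. Origin midway between the two pivots, on the underside; x points to the ring, the red handles lie towards -x, z up. Bridge over the pivots 54 mm wide, 21 high, jaws 8 to 15 mm above the underside. On the jaws' pins hangs a ring of 6 mm wire: two half hoops hinged at the far end, 36 mm inside at rest (too small for the shaft). It stays on.
- grip_mid (a point): place to pinch both handles from above, fingers closing along the pliers' y: midway between them, pliers' x = -50 mm, 10 mm above the underside. Handles are 20 mm high (0 to 20 mm above the underside), from x = -28 to -110 mm; outer faces here 56 mm apart released (wider towards the ends), 40 mm apart and parallel when fully squeezed. Symmetric.
- ring_seat (a point): fixed point of the pliers: x = +53 mm, y = 0, 3.5 mm above the underside (mid height of the wire). With the handles fully squeezed it is the middle of the open ring, where the shaft's axis must pass (about 5 mm of room all round the shaft); with the ring at rest it lies near the ring's gap.
- jaw_left (a joint): angle of the left jaw (rad): 0 released, ring closed; 0.17 fully squeezed against a stop (up to 0.2 under a hard grip), ring spread to over 46 mm. The right jaw moves with it. Above 0.14 counts as spread. Springs push each handle outward at grip_mid with about 4 N at rest, 8 N fully squeezed.
- jar_fern: bystander: open clear jar of grey-green crushed glass, 81 mm diameter, 120 mm high; leave it alone. Origin at the centre of its underside.
- lid_1: bystander: black jar lid, 78 mm diameter, 14 mm high; leave it alone. Origin at the centre of its underside.
- lid_3: bystander: black jar lid, 78 mm diameter, 14 mm high; leave it alone. Origin at the centre of its underside.
- snap_lid: bystander: flat clear box lid with a blue rim, 98 x 138 x 8 mm; leave it alone. Origin at the centre of its underside.

How it is judged:
By the outcome, as a careful person would: the job done as asked, in the order asked, and still so for the second after the job is handed in, while the arm keeps its last pose, push and grip.
It also fails if it takes over 58 s, if anything falls off the work surface, if the arm or the gripper's body presses on something with over 40 N, if the wrist force passes 120 N, or if a joint passes its speed limit or range.

## Robot

A 6-joint arm with a two-finger parallel gripper is mounted at the origin on a cart in front of the work surface, level with it; the furniture and walls round the work are solid. World frame = base frame: x ahead of the robot, y to its left, z up, the work surface at z = 0. Lengths are in mm, angles in rad, forces in N, time in s.
With the tool pointing down it reaches from about 300 to 775 mm from the base axis. Payload 14.6 kg.
Tool frame: the origin (TCP) lies at the very end of the fingers, on their centre line; the grasp point (between the pads) lies 19 mm behind it; z points along the fingers, y is the line along which they close (so a half turn about z gives the same grasp; the last joint's range is limited). The gripper opens to 94 mm and grips with 3 to 60 N. Pads are 16 mm wide; open, the fingers measure 119 mm over their backs; the gripper's body (75 mm by 177 mm) begins 78 mm behind the grasp point.
Start: joints at [1.053, 0.3, 1.521, -0, 1.321, -0.067], TCP at [239.623, 495.045, 205.446] pointing down, gripper open.
Joint ranges: [-3.03, 3.03], [-0.79, 2.21], [0.23, 2.52], [-1.04, 4.18], [0, 3.07], [-2.55, 2.55]. Speed limits (rad/s): [2.22, 2.22, 2.57, 3.14, 3.14, 3.14].

## Interface

Orientations are given as [roll, pitch, yaw] about the fixed x, y, z axes, in that order (R = Rz(yaw) Ry(pitch) Rx(roll)).
In Python, from cell import manip, camera, get_calibration gives the robot as it stands. The module is installed in compiled form; this text tells all that it offers.
- The arm moves only by the tool jog_arm, never from a script. Its argument "plan" is one flat list of numbers, 6 for each row, row after row: the shift along the world's x, y, z in m, then the turn, a rotation vector about the world's x, y, z in degrees. A call has 1 to 20 rows; each row is the pose to reach, as a shift and turn from the pose commanded when the call began; what a row does not reach only later rows make up. A row lasts 1/10 s, in which the tool goes at most 50 mm and 8.59 degrees, less where a joint would pass 70% of its speed; a pose out of reach is approached as far as the arm can. A call with a gripper value outside its range is refused whole. "claw" is the finger opening in m, from 0 to 0.094, set as the call begins (left out, the last holds). The fingers move at their own pace and stop on an object; "force" is the grip in N (left out, the last holds). Time passes only in rows, so rows that repeat a pose let the fingers close. It gives the time, the measured TCP pose, the force, the opening and the grip force at its end, in the units of the state.
- manip.read_state(): the state, without advancing time (a new reading comes with each control period).
- camera(name): name is "side" or "top"; returns (picture, depth): 420x560x3 uint8, red, green, blue; 420x560 float32, mm along the optical axis (not along the pixel's ray), 0 where there is no reading.
- get_calibration(name): a dict with "fx", "fy", "cx", "cy" (pixels), "k1" (the pictures are not rectified: a ray, as slopes to the right and down, at radius r is drawn at 1 + k1 r^2 times it, then the intrinsics apply), "origin" and "attitude" of the camera in the world. Camera axes: x right, y down, z forward; pixel columns grow to the right and rows downward; lengths in mm; the calibration is good to about 2 mm. A picture is of the moment at which its call begins. get_calibration takes no time and is no camera call.
- manip.sign_off(): hands the job in; it is judged then, once.
The state is a dict: "clock": time; "joints": joint angles; "qd": joint speeds; "effort": joint torques, N m; "eef_pos": TCP position; "eef_rot": TCP orientation; "wrist_force": force on the tool from outside, world axes, zero at the start; "moment": the same for the moment, N m; "finger_gap": finger opening in mm; "finger_force": force on a finger pad.
Only numpy, scipy, OpenCV 4.12 (cv2) and the standard library are available. Lean on these libraries where they do the work, as an engineer would, in place of code of your own. Each camera call takes 0.05 s, during which the arm holds its last target. There are 200 camera calls.

## Working session

There is one attempt and no reset: what is moved stays moved. The work goes in short steps, Python scripts to look and compute and a tool call to move; the robot and the scene stay as the last step left them, time stands still between calls to the robot, and variables do not carry over. Pictures are saved under pics/ and viewed, at most 10 in all, crops included, and the job is handed in when it is done.

Besides the shell and the picture viewer there is one more tool, called after "Call:" as name(argument=value, ...), one argument or row to a line, values as JSON. jog_arm: Moves the arm, as the interface text tells. Its arguments: {"type":"object","properties":{"plan":{"type":"array"},"claw":{"type":"number"},"force":{"type":"number"}},"required":["plan"]}

```bash
mkdir -p pics; cat > h.py <<'E'
import numpy as np, cv2
from cell import manip, camera, get_calibration
from scipy.spatial.transform import Rotation as R
def shot(n):
    p,d=camera(n); np.savez('%s.npz'%n,p=p,d=d); return p,d
def load(n):
    z=np.load('%s.npz'%n); return z['p'],z['d']
def att(c):
    a=np.array(c['attitude'],float)
    return a if a.shape==(3,3) else (R.from_euler('xyz',a).as_matrix() if a.size==3 else R.from_quat(a).as_matrix())
def cloud(n,d):
    c=get_calibration(n); v,u=np.mgrid[:420,:560].astype(np.float32)
    x=(u-c['cx'])/c['fx']; y=(v-c['cy'])/c['fy']; xs,ys=x.copy(),y.copy()
    for _ in range(8):
        s=1+c['k1']*(xs**2+ys**2); xs,ys=x/s,y/s
    P=np.dstack([xs*d,ys*d,d]).reshape(-1,3)
    return (P@att(c).T+np.array(c['origin'])).reshape(420,560,3)
E
python3 - <<'E'
from h import *
for n in('top','side'):
    p,d=shot(n); cv2.imwrite('pics/%s0.png'%n,p[:,:,::-1]); print(get_calibration(n))
print(manip.read_state())
E
```

```text
{'fx': 400.4713461980208, 'fy': 400.4713461980208, 'cx': 277.9425730633112, 'cy': 203.71188732994597, 'k1': 0.01065339005581713, 'origin': array([ 350.78656507,   95.76140474, 1097.15306012]), 'attitude': array([-2.91107275, -0.00308146, -1.60751787])}
{'fx': 525.9758864336226, 'fy': 525.9758864336226, 'cx': 274.2829207766017, 'cy': 213.15640239298503, 'k1': -0.15132206460588526, 'origin': array([  59.13167792, -784.57769879, 1018.96307399]), 'attitude': array([-2.32601043, -0.00852009, -0.5288692 ])}
{'clock': 0.1, 'joints': array([ 1.05337879e+00,  3.00418797e-01,  1.52150103e+00, -1.21691838e-07,
        1.32072565e+00, -6.65939445e-02]), 'qd': array([-0.00013994, -0.00262725, -0.00194043,  0.00117512, -0.00117002,
       -0.00128483]), 'effort': array([ 8.56123006e-04, -5.32641935e+01, -3.53284764e+01,  7.09567009e-02,
        2.34738900e-02, -6.08000937e-05]), 'eef_pos': array([239.52172538, 494.84366663, 204.94889144]), 'eef_rot': array([-3.14054216e+00, -6.99421984e-05,  2.69076906e+00]), 'wrist_force': array([-0.2348418 , -0.39788062,  0.74023479]), 'moment': array([-0.01696911, -0.08906746,  0.03094966]), 'finger_force': 0.0, 'finger_gap': 93.96751120133855}
```

View pics/top0.png

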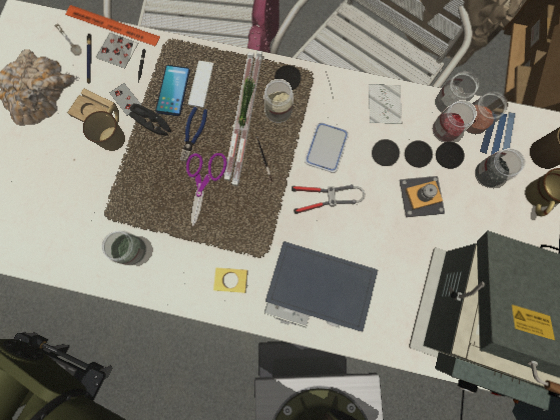

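View pics/side0.png

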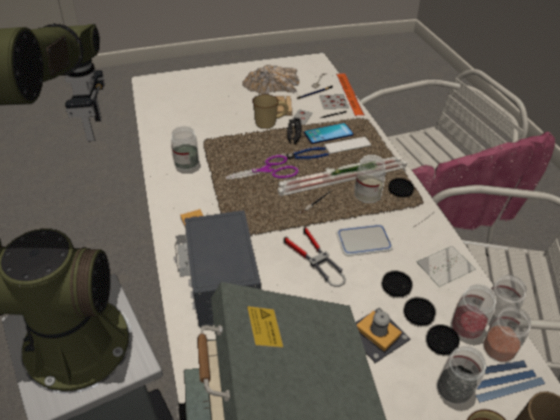

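The top view shows the loose plate at (231,280), the drawer unit at (322,285), the pliers from (295,200) to (362,195) with the ring on the right, and the arbor with the low plate at (425,195). The kiln is at (500,300), and lids sit at (385–450,153). The side view agrees.

```bash
python3 - <<'E'
from h import *
def rect(X):
    r=cv2.minAreaRect(X[:,:2].astype(np.float32)); return np.round(r[0],1),np.round(r[1],1),round(r[2],1)
p,d=load('top'); W=cloud('top',d); hsv=cv2.cvtColor(p,cv2.COLOR_RGB2HSV)
v,u=np.mgrid[:420,:560]
def box(a,b,c,e): return (u>=a)&(u<b)&(v>=c)&(v<e)&(d>0)
yel=(hsv[...,0]>12)&(hsv[...,0]<32)&(hsv[...,1]>120)&(hsv[...,2]>90)
for nm,b,zr in(('top',box(205,260,255,300),(5,25)),('low',box(395,450,170,225),(18,36))):
    m=yel&b&(W[...,2]>zr[0])&(W[...,2]<zr[1]); X=W[m]; print(nm,m.sum(),np.median(X,0),rect(X))
b=box(395,450,170,225)
s=W[b&(W[...,2]>64)]; print('shafttop',len(s),s.mean(0),s.min(0),s.max(0))
f=W[b&(W[...,2]<12)&(hsv[...,2]<90)]; print('foot',rect(f),np.median(f,0))
b=box(285,375,175,225)
red=b&((hsv[...,0]<8)|(hsv[...,0]>172))&(hsv[...,1]>130)
n,l=cv2.connectedComponents(red.astype(np.uint8))
for i in range(1,n):
    X=W[l==i]
    if len(X)>20:
        print('red',len(X),rect(X),np.median(X[:,2]),X[X[:,1].argmin()],X[X[:,1].argmax()])
t=W[b&(W[...,2]>3)&~red]; print('other',len(t),t.min(0),t.max(0))
tab=W[box(330,360,215,235)]; print('table z',np.median(tab[:,2]))
b=box(260,380,240,335);t=W[b&(W[...,2]>120)];print('drawer',t.min(0),t.max(0))
k=W[box(415,560,225,400)&(W[...,2]>30)];print('kiln',k.min(0),k.max(0))
for nm,bb in(('lid',box(370,466,138,170)),('snap',box(303,350,118,175)),('fern',box(98,150,228,270))):
    X=W[bb&(W[...,2]>6)]; print(nm,X.min(0),X.max(0))
img=cv2.resize(p[110:310,200:480],(784,560),interpolation=cv2.INTER_CUBIC); cv2.imwrite('pics/crop1.png',img[:,:,::-1])
E
```

```text
top 431 [402.31361871 215.61366454  14.62100302] (array([401.9, 217.7]), array([80.6, 56.6]), 83.4)
low 386 [ 605.37823808 -304.2347262    26.15224096] (array([ 614.9, -321.1]), array([60.5, 84.9]), 12.7)
shafttop 160 [ 613.82063142 -320.46928885   71.1805347 ] [ 595.93082668 -340.4926483    64.00399078] [ 631.38823052 -302.7086849    76.44649409]
foot (array([ 613.7, -320.6]), array([107.7, 106.9]), 3.3) [ 588.00578903 -309.04114545    6.61153781]
red 79 (array([644.8,   2. ]), array([75.4,  7.7]), 83.9) 20.22072865977202 [641.10950533 -35.51175356  20.22072866] [649.81741726  39.38422009  19.39480587]
red 77 (array([591. ,  -2.5]), array([ 6.4, 74.9]), 12.9) 19.506921686547912 [599.17705819 -39.04337101  15.29269032] [583.47347422  34.20556035  21.21319178]
other 1024 [ 541.8397172  -192.81592969    3.00020858] [689.80414345  64.99949884  26.73640652]
table z 0.7241820380038462
drawer [ 269.32228789 -147.98417538  122.08365091] [484.01344201 123.4169815  139.4515835 ]
kiln [ 109.18278672 -516.43316893   41.73597651] [ 475.90184612 -263.22533963  372.34224182]
lid [ 693.35166035 -466.37399583    6.00538769] [ 785.61841565 -192.44744411   39.63838885]
snap [ 694.92789446 -125.95144047    6.01960186] [859.77165531   3.59965799  13.67844214]
fern [451.20164547 438.69441426   6.06499641] [551.05408081 576.0900503  123.91949055]
```

View pics/crop1.png

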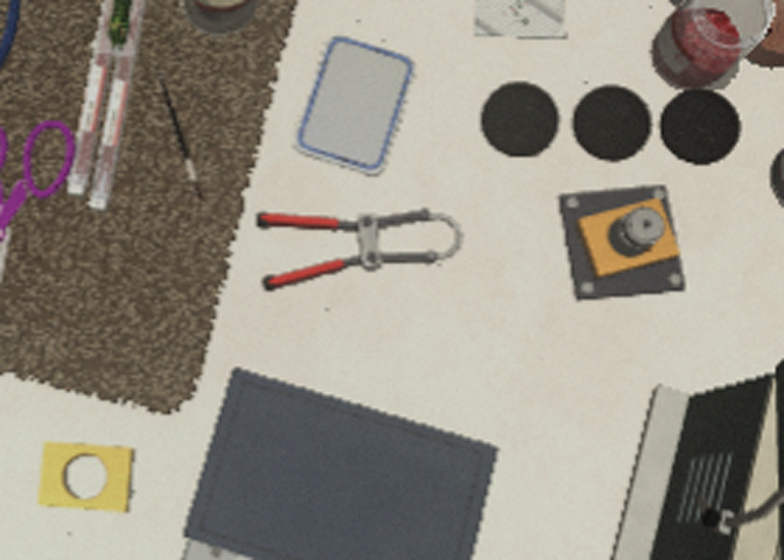

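Measured centres: the loose plate is at (402,218), with its short side at −6.6°. The arbor axis is at about (614,−320.5), and the low plate's short side is at +12.7°. All sizes match the given dimensions. I'll move above the loose plate.

Call:
jog_arm(
  plan=[0.02,-0.03,-0.01,0,0,-8,0.04,-0.07,-0.03,0,0,-16,0.06,-0.105,-0.045,0,0,-24,0.08,-0.14,-0.06,0,0,-32,0.1,-0.175,-0.075,0,0,-40,0.12,-0.21,-0.09,0,0,-48,0.14,-0.24,-0.105,0,0,-56,0.155,-0.265,-0.12,0,0,-64,0.1624,-0.277,-0.125,0,0,-70.8,0.1624,-0.277,-0.125,0,0,-70.8,0.1624,-0.277,-0.125,0,0,-70.8],
  claw=0.094,
)

```text
clock: 1.2
eef_pos: [401.9, 218.2, 80.5]
eef_rot: [-3.141, 0.0, 1.458]
wrist_force: [-0.4, -0.4, 0.5]
finger_gap: 94.2
finger_force: 0.0
```

```bash
python3 - <<'E'
from h import *
s=manip.read_state(); print(s['clock'],s['eef_pos'],np.degrees(s['eef_rot']))
p,d=load('top'); W=cloud('top',d)
v,u=np.mgrid[:420,:560]
a=np.radians(-86.6); ex=np.array([np.cos(a),np.sin(a)]); ey=np.array([-ex[1],ex[0]])
m=(d>0)&(u>=285)&(u<375)&(v>=178)&(v<220)&(W[...,2]>4)
X=W[m]; o=np.array([617.9,-0.25])
q=np.c_[(X[:,:2]-o)@ex,(X[:,:2]-o)@ey,X[:,2]]
print('ext',np.percentile(q[:,0],[0,.5,1,50,99,99.5,100]))
for x in range(-50,170,8):
    k=q[(q[:,0]>=x)&(q[:,0]<x+8)]
    if len(k): print(x,len(k),k[:,1].min().round(1),k[:,1].max().round(1),k[:,2].max().round(1))
# kiln heights close to base->arbor line
L=np.array([614,-320.5]); L/=np.hypot(*L); N=np.array([-L[1],L[0]])
al=W[...,:2]@L; n=W[...,:2]@N
for off in(-120,-80,-40,0,40):
    print(off,[int(np.max(W[...,2][(d>0)&(abs(n-off)<15)&(abs(al-r)<25)],initial=-1)) for r in range(250,750,50)])
p,d=shot('top');cv2.imwrite('pics/top1.png',p[:,:,::-1])
img=cv2.resize(p[230:340,170:310],(700,550),interpolation=cv2.INTER_CUBIC); cv2.imwrite('pics/crop2.png',img[:,:,::-1])
E
```

```text
1.2 [401.89644546 218.23666521  80.51547489] [-1.79986770e+02  9.02745584e-04  8.35222328e+01]
ext [-68.41547775 -64.44764799 -59.1531458   53.38959118 175.33840518
 180.2285161  195.28022944]
-50 13 -36.1 50.6 23.2
-42 35 -51.6 59.4 23.9
-34 30 -36.5 49.3 24.6
-26 35 -34.0 36.3 23.4
-18 32 -53.5 56.9 23.7
-10 30 -43.4 56.3 25.6
-2 27 -49.7 61.1 21.3
6 28 -58.7 60.6 25.6
14 34 -39.9 60.2 23.4
22 30 -57.6 59.0 25.4
30 29 -58.3 37.5 23.4
38 21 -33.5 54.9 16.7
46 20 -53.9 39.3 18.6
54 59 -58.3 44.1 26.0
62 58 -58.6 27.6 26.7
70 37 -25.1 48.9 23.5
78 31 -56.8 50.3 20.1
86 22 -57.9 23.9 18.6
94 19 -56.2 31.0 19.7
102 23 -45.4 44.6 20.0
110 20 -22.9 27.0 17.4
118 25 -63.7 27.5 20.7
126 17 -70.3 24.9 18.1
134 17 -62.4 33.8 9.4
142 18 -63.5 29.2 10.2
150 26 -46.8 43.7 10.3
158 7 -61.8 33.6 6.2
166 6 -74.3 42.1 4.8
-120 [4, 203, 364, 357, 332, 309, 283, 259, 5, 4]
-80 [6, 5, 6, 5, 13, 16, 18, 5, 11, 9]
-40 [5, 5, 5, 5, 6, 6, 7, 6, 12, 31]
0 [5, 5, 6, 6, 6, 6, 5, 7, 36, 76]
40 [6, 137, 135, 133, 5, 6, 6, 5, 30, 30]
```

View pics/crop2.png

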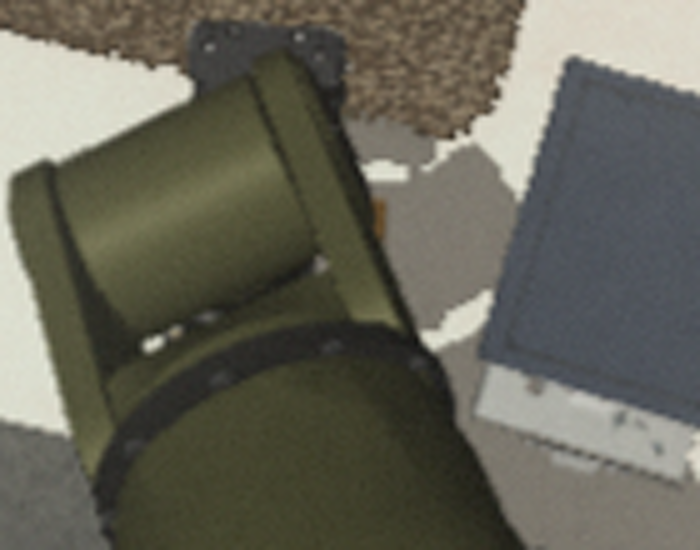

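The arm hides the plate from above (only a sliver shows at crop (375,215)), but the gripper is lined up along x as planned. Lowering and gripping.

Call:
jog_arm(
  plan=[0,-0.0005,-0.03,0,0,0,0,-0.0005,-0.06,0,0,0,0,-0.0005,-0.077,0,0,0,0,-0.0005,-0.077,0,0,0,0,-0.0005,-0.077,0,0,0],
)

```text
clock: 1.75
eef_pos: [402.0, 218.2, 4.1]
eef_rot: [3.141, -0.0, 1.457]
wrist_force: [-0.4, 0.0, 0.2]
finger_gap: 94.0
finger_force: 0.0
```

Call:
jog_arm(
  plan=[0,0,0,0,0,0,0,0,0,0,0,0,0,0,0,0,0,0,0,0,0,0,0,0,0,0,0,0,0,0,0,0,0,0,0,0,0,0,0,0,0,0,0,0,0,0,0,0],
  claw=0.05,
  force=35,
)

```text
clock: 2.55
eef_pos: [402.0, 217.6, 3.6]
eef_rot: [-3.142, -0.0, 1.455]
wrist_force: [-1.8, -0.5, 5.0]
finger_gap: 59.7
finger_force: 35.0
```

Call:
jog_arm(
  plan=[0,0,0.02,0,0,0,0,0,0.06,0,0,0,0,0,0.1,0,0,0,0,0,0.14,0,0,0,0,0,0.18,0,0,0,0,0,0.2,0,0,0,0.01,-0.02,0.2,0,0,1,0.025,-0.055,0.2,0,0,2,0.04,-0.09,0.2,0,0,4,0.055,-0.125,0.2,0,0,5,0.07,-0.16,0.2,0,0,6,0.085,-0.195,0.2,0,0,8,0.1,-0.23,0.2,0,0,9,0.115,-0.265,0.2,0,0,11,0.13,-0.3,0.2,0,0,12,0.145,-0.335,0.2,0,0,13,0.16,-0.37,0.2,0,0,15,0.175,-0.4,0.2,0,0,16,0.185,-0.425,0.2,0,0,17,0.19,-0.44,0.2,0,0,19.3],
)

```text
clock: 4.55
eef_pos: [592.2, -224.4, 202.4]
eef_rot: [-3.141, -0.001, 1.792]
wrist_force: [-0.7, 0.6, -0.5]
finger_gap: 59.6
finger_force: 35.0
```

```bash
python3 - <<'E'
from h import *
p,d=shot('side'); cv2.imwrite('pics/side1.png',p[:,:,::-1])
E
```

```text
(no output)
```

View pics/side1.png

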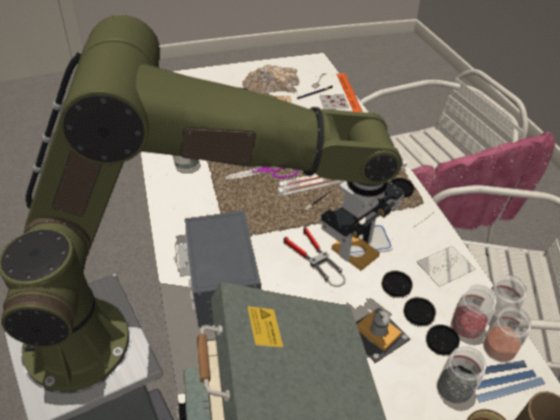

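The side view shows the plate held level at (357,251) and the arbor clear at (378,325), with the forearm well above the kiln. Next I'll measure the plate in the hand and the arbor from this camera.

```bash
python3 - <<'E'
from h import *
p,d=load('side'); W=cloud('side',d); hsv=cv2.cvtColor(p,cv2.COLOR_RGB2HSV)
v,u=np.mgrid[:420,:560]
yel=(hsv[...,0]>10)&(hsv[...,0]<32)&(hsv[...,1]>110)&(hsv[...,2]>70)&(d>0)
z=W[...,2]
m=yel&(abs(u-357)<30)&(abs(v-251)<25); print(np.percentile(z[m],[5,50,95]),m.sum())
X=W[m&(z>207)&(z<219)]; print('held',len(X),cv2.minAreaRect(X[:,:2].astype(np.float32)))
tcp=np.array([592.2,-224.4]); a=np.radians(12.7); e=np.array([np.cos(a),np.sin(a)]);f=np.array([-e[1],e[0]])
q=np.c_[(X[:,:2]-tcp)@e,(X[:,:2]-tcp)@f]; print(np.percentile(q,[1,99],axis=0))
m=yel&(abs(u-378)<32)&(abs(v-328)<28)&(z>20)&(z<32); X=W[m]; print('low',len(X),cv2.minAreaRect(X[:,:2].astype(np.float32)))
c=np.array([613.8,-320.5]);q=np.c_[(X[:,:2]-c)@e,(X[:,:2]-c)@f]; print(np.percentile(q,[1,99],axis=0))
m=(d>0)&(abs(u-380)<20)&(abs(v-320)<22)&(z>66)&(z<80); s=W[m]; print('shaft',len(s),s.mean(0),s.min(0),s.max(0), cv2.minEnclosingCircle(s[:,:2].astype(np.float32)))
print(manip.read_state()['wrist_force'])
E
```

```text
[204.0511611  211.41477466 215.16702761] 491
held 410 ((591.3836059570312, -226.34539794921875), (63.89006042480469, 82.93528747558594), 12.663703918457031)
[[-32.70850368 -42.86554921]
 [ 28.26314447  37.37772532]]
low 522 ((611.5384521484375, -323.8777770996094), (63.99319839477539, 85.66761016845703), 14.104316711425781)
[[-33.63901646 -44.3863955 ]
 [ 27.66125503  38.63520925]]
shaft 170 [ 610.33565941 -325.3923555    70.65605496] [ 593.20823197 -342.11853883   66.22554244] [ 629.44475128 -306.57448478   75.2195751 ] ((611.92822265625, -324.8498229980469), 18.771381378173828)
[ 0.3671085  -1.66456454 -2.06873267]
```

Call:
jog_arm(
  plan=[0.004,-0.015,0,0,0,0,0.01,-0.045,-0.01,0,0,0.5,0.016,-0.075,-0.03,0,0,0.5,0.02,-0.09,-0.05,0,0,0.5,0.0209,-0.097,-0.08,0,0,0.5,0.0209,-0.097,-0.1,0,0,0.5,0.0209,-0.097,-0.112,0,0,0.5,0.0209,-0.097,-0.112,0,0,0.5,0.0209,-0.097,-0.112,0,0,0.5],
)

```text
clock: 5.5
eef_pos: [613.4, -319.2, 92.5]
eef_rot: [3.141, 0.001, 1.801]
wrist_force: [-0.9, 0.1, -1.3]
finger_gap: 59.6
finger_force: 35.0
```

```bash
python3 - <<'E'
from h import *
p,d=shot('side'); W=cloud('side',d); hsv=cv2.cvtColor(p,cv2.COLOR_RGB2HSV)
st=manip.read_state(); tcp=st['eef_pos']; print(tcp,st['eef_rot'],st['wrist_force'])
yel=(hsv[...,0]>10)&(hsv[...,0]<32)&(hsv[...,1]>110)&(hsv[...,2]>70)&(d>0)
z=W[...,2]; zt=tcp[2]-3.6+14; near=np.hypot(W[...,0]-tcp[0],W[...,1]-tcp[1])<70
a=np.radians(13.2); e=np.array([np.cos(a),np.sin(a)]);f=np.array([-e[1],e[0]])
for nm,zc in(('held',zt),('low',26)):
    X=W[yel&near&(abs(z-zc)<6)]; q=np.c_[(X[:,:2]-tcp[:2])@e,(X[:,:2]-tcp[:2])@f]
    print(nm,len(X),cv2.minAreaRect(X[:,:2].astype(np.float32)),np.percentile(q,[1,99],axis=0).round(1).tolist())
cv2.imwrite('pics/side2.png',cv2.resize(p[220:380,290:450],(600,600),interpolation=cv2.INTER_CUBIC)[:,:,::-1])
E
```

```text
[ 613.51958977 -319.42678635   92.98911154] [3.14011172e+00 1.37268832e-03 1.80093484e+00] [ 0.22776098 -0.76057559 -1.11030866]
held 361 ((607.9835815429688, -323.05780029296875), (69.92671966552734, 83.68083190917969), 15.111114501953125) [[-33.4, -42.9], [28.3, 37.0]]
low 459 ((611.7437744140625, -323.603515625), (63.5812873840332, 85.18762969970703), 13.176608085632324) [[-34.0, -45.6], [27.3, 37.5]]
```

View pics/side2.png

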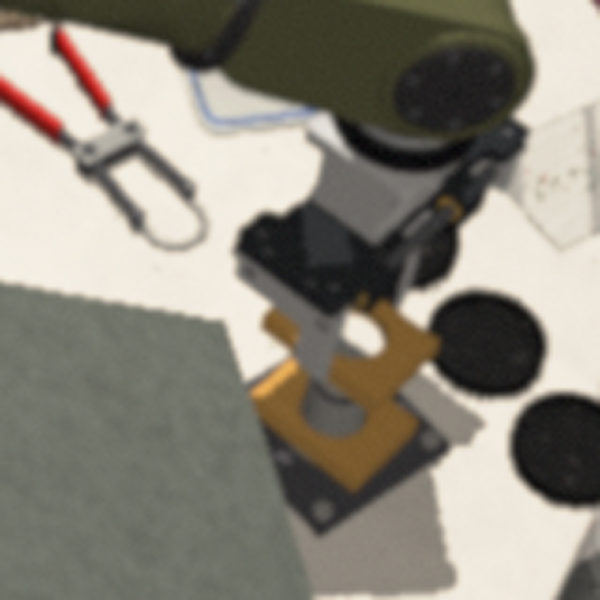

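The plate is poised over the shaft, with the hole at crop (362,330) and the shaft at (335,410). Relative to the low plate it needs about (−0.4, −1.3) mm. I'll lower it over the shaft tip while watching the force.

Call:
jog_arm(
  plan=[-0.0003,-0.0013,-0.005,0,0,0,-0.0003,-0.0013,-0.012,0,0,0,-0.0003,-0.0013,-0.018,0,0,0,-0.0003,-0.0013,-0.023,0,0,0,-0.0003,-0.0013,-0.028,0,0,0,-0.0003,-0.0013,-0.028,0,0,0],
)

```text
clock: 6.15
eef_pos: [612.3, -320.6, 62.5]
eef_rot: [-3.141, -0.001, 1.801]
wrist_force: [1.0, 1.1, -1.5]
finger_gap: 59.2
finger_force: 35.0
```

Call:
jog_arm(
  plan=[0,0,-0.008,0,0,0,0,0,-0.016,0,0,0,0,0,-0.024,0,0,0,0,0,-0.03,0,0,0,0,0,-0.032,0,0,0,0,0,-0.033,0,0,0,0,0,-0.033,0,0,0],
)

```text
clock: 6.85
eef_pos: [612.7, -320.8, 30.6]
eef_rot: [3.141, 0.0, 1.801]
wrist_force: [0.1, -0.2, -0.3]
finger_gap: 59.8
finger_force: 35.0
```

Call:
jog_arm(
  plan=[0,0,-0.001,0,0,0,0,0,-0.001,0,0,0,0,0,-0.001,0,0,0],
)

```text
clock: 7.15
eef_pos: [612.8, -320.9, 29.7]
eef_rot: [3.141, 0.0, 1.801]
wrist_force: [-0.5, -0.8, -0.5]
finger_gap: 59.3
finger_force: 35.0
```

Call:
jog_arm(
  plan=[0,0,0,0,0,0,0,0,0,0,0,0,0,0,0,0,0,0,0,0,0,0,0,0,0,0,0,0,0,0],
  claw=0.08,
)

```text
clock: 7.65
eef_pos: [612.6, -320.8, 29.5]
eef_rot: [3.142, 0.0, 1.801]
wrist_force: [0.4, -0.4, 0.8]
finger_gap: 79.7
finger_force: 0.0
```

Call:
jog_arm(
  plan=[0,0,0.02,0,0,0,0,0,0.05,0,0,0,0,0,0.08,0,0,0,0,0,0.11,0,0,0,0,0,0.14,0,0,0,-0.01,0.02,0.16,0,0,0,-0.03,0.05,0.17,0,0,0,-0.05,0.09,0.17,0,0,0,-0.07,0.13,0.17,0,0,0,-0.1,0.17,0.17,0,0,0,-0.13,0.21,0.17,0,0,0,-0.16,0.25,0.17,0,0,0,-0.18,0.29,0.17,0,0,0,-0.18,0.29,0.17,0,0,0],
)

```text
clock: 9.05
eef_pos: [430.9, -27.8, 200.1]
eef_rot: [3.14, -0.0, 1.804]
wrist_force: [0.2, -0.3, 0.0]
finger_gap: 80.0
finger_force: 0.0
```

```bash
python3 - <<'E'
from h import *
ps,ds=shot('side'); p,d=shot('top')
for n,(P,D),c,r in(('top',(p,d),(425,195),32),('side',(ps,ds),(378,325),35)):
    W=cloud(n,D); hsv=cv2.cvtColor(P,cv2.COLOR_RGB2HSV); v,u=np.mgrid[:420,:560]
    yel=(hsv[...,0]>10)&(hsv[...,0]<32)&(hsv[...,1]>110)&(hsv[...,2]>70)&(D>0)&(abs(u-c[0])<r)&(abs(v-c[1])<r)
    z=W[...,2]; X=W[yel&(abs(z-40)<6)]; print(n,len(X),np.median(X[:,2]),cv2.minAreaRect(X[:,:2].astype(np.float32)))
    s=W[(D>0)&(abs(u-c[0])<r)&(abs(v-c[1])<r)&(z>64)&(z<80)]; print(' shaft',len(s),s.mean(0),(s.min(0)+s.max(0))/2)
    # plane fit of top plate
    A=np.c_[X[:,:2]-X[:,:2].mean(0),np.ones(len(X))]; print(' plane',np.degrees(np.linalg.lstsq(A,X[:,2],rcond=None)[0][:2]))
a=cv2.resize(p[155:235,285:455],(800,376),interpolation=cv2.INTER_CUBIC)
cv2.imwrite('pics/t3.png',a[:,:,::-1])
E
```

```text
top 415 40.357678427829796 ((614.5889282226562, -319.8209533691406), (60.24830627441406, 84.6908950805664), 12.803449630737305)
 shaft 154 [ 614.12958484 -320.67027441   71.47779411] [ 614.12942249 -321.96341753   71.95322136]
 plane [0.18857664 0.01036861]
side 550 38.75092596571011 ((611.013671875, -323.0562438964844), (63.41531753540039, 85.6039810180664), 10.937243461608887)
 shaft 181 [ 609.55888792 -325.7492331    70.35341148] [ 611.55321594 -325.50476235   69.88543124]
 plane [0.15380008 0.26544353]
```

View pics/t3.png

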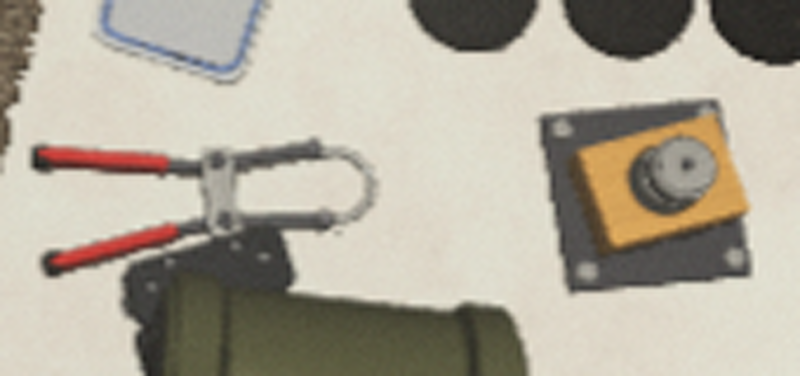

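The plate lies flat with its top at 40 mm, square with the low plate (12.8° against 12.7°). In the crop the pliers' pivots are at (217,160) and (224,220), the handle caps at (40,157) and (52,263), the pins at (315,147) and (327,218), and the ring's far end at (375,188). I'll turn these into positions.

```bash
cat >> h.py <<'E'
def ray(n,u,v,z):
    c=get_calibration(n); K=np.array([[c['fx'],0,c['cx']],[0,c['fy'],c['cy']],[0,0,1.]])
    q=cv2.undistortPoints(np.array([[[u,v]]],float),K,np.array([c['k1'],0,0,0.]))[0,0]
    r=att(c)@np.array([q[0],q[1],1]); o=np.array(c['origin']); return (o+r*(z-o[2])/r[2])[:2]
E
python3 - <<'E'
from h import *
f=800/170
P={k:ray('top',285+(x+.5)/f-.5,155+(y+.5)/f-.5,z) for k,(x,y,z) in dict(pa=(217,160,21),pb=(224,220,21),ca=(36,157,20),cb=(47,265,20),ja=(315,147,15),jb=(330,219,15),ring=(377,188,5)).items()}
for k in P: print(k,P[k].round(1))
mid=lambda a,b:(P[a]+P[b])/2
o=mid('pa','pb'); c=mid('ca','cb'); j=mid('ja','jb')
print('o',o,'caps',c,np.linalg.norm(o-c),'pins',j,np.linalg.norm(j-o),'ring',np.linalg.norm(P['ring']-o),'span',np.linalg.norm(P['ring']-c))
for q in(j-c,P['ring']-c,P['ring']-o): print(np.degrees(np.arctan2(q[1],q[0])))
t=P['pa']-P['pb']; print(np.degrees(np.arctan2(t[1],t[0])),np.linalg.norm(t))
E
```

```text
pa [641.  -65.3]
pb [604.3 -67. ]
ca [646.9  41.6]
cb [581.3  38.1]
ja [ 648.5 -125.1]
jb [ 604.1 -130.5]
ring [ 624.5 -162.3]
o [622.65292891 -66.16141107] caps [614.10762126  39.87038746] 106.37558264744676 pins [ 626.30226096 -127.83908191] 61.785537987965064 ring 96.12392116153457 span 202.40451548940894
-85.84117760951113
-87.06064718654844
-88.90689369626938
2.613871818162618 36.65253566693358
```

The pliers' origin is at about (622,−67.5) with the axis at −86.8°, so grip_mid is at about (618.5,−18). The extents of −106 and +96 fit the given 205 mm length.

Call:
jog_arm(
  plan=[0.02,0,0,0,0,-2,0.05,0.002,0,0,0,-4,0.09,0.005,-0.01,0,0,-6,0.13,0.008,-0.04,0,0,-8,0.16,0.0098,-0.07,0,0,-10,0.18,0.0098,-0.1,0,0,-10.1,0.1876,0.0098,-0.12,0,0,-10.1,0.1876,0.0098,-0.13,0,0,-10.1,0.1876,0.0098,-0.13,0,0,-10.1],
  claw=0.094,
)

```text
clock: 10.05
eef_pos: [619.6, -21.9, 67.8]
eef_rot: [-3.139, -0.0, 1.623]
wrist_force: [-1.5, 0.3, -0.3]
finger_gap: 93.9
finger_force: 0.0
```

```bash
python3 - <<'E'
from h import *
st=manip.read_state(); print(st['eef_pos'],st['eef_rot'],st['finger_gap'])
p,d=shot('side'); cv2.imwrite('pics/side4.png',cv2.resize(p[170:350,260:440],(600,600),interpolation=cv2.INTER_CUBIC)[:,:,::-1])
E
```

```text
[619.58703061 -21.88207996  67.82188167] [-3.13887179e+00 -3.31405711e-04  1.62339270e+00] 93.93409938986855
```

View pics/side4.png

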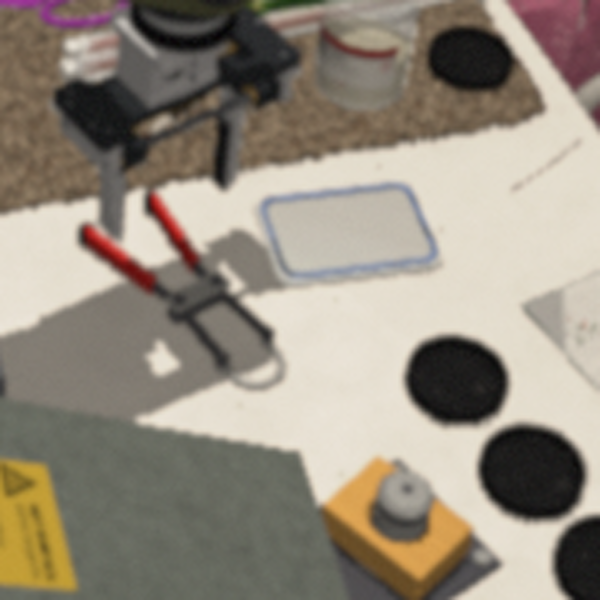

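The open fingers stand over the handles (tips at crop (110,230) and (225,180)), straddling them. Lowering, then squeezing.

Call:
jog_arm(
  plan=[-0.0008,0.0035,-0.02,0,0,0,-0.0008,0.0035,-0.04,0,0,0,-0.0008,0.0035,-0.055,0,0,0,-0.0008,0.0035,-0.0645,0,0,0,-0.0008,0.0035,-0.0655,0,0,0,-0.0008,0.0035,-0.0655,0,0,0],
)

```text
clock: 10.7
eef_pos: [619.8, -17.6, 4.6]
eef_rot: [3.141, 0.0, 1.624]
wrist_force: [-0.2, 0.0, 0.8]
finger_gap: 93.9
finger_force: 0.0
```

Call:
jog_arm(
  plan=[0,0,0,0,0,0,0,0,0,0,0,0,0,0,0,0,0,0,0,0,0,0,0,0,0,0,0,0,0,0,0,0,0,0,0,0,0,0,0,0,0,0,0,0,0,0,0,0,0,0,0,0,0,0,0,0,0,0,0,0],
  claw=0.03,
  force=35,
)

```text
clock: 11.7
eef_pos: [619.5, -17.5, 4.1]
eef_rot: [3.142, 0.0, 1.624]
wrist_force: [-1.2, 0.5, 3.3]
finger_gap: 37.9
finger_force: 35.0
```

Call:
jog_arm(
  plan=[0,0,0.01,0,0,0,0,0,0.03,0,0,0,0,0,0.06,0,0,0,0,0,0.09,0,0,0,0,0,0.115,0,0,0,0,-0.01,0.125,0,0,0,-0.002,-0.03,0.13,0,0,0,-0.003,-0.06,0.13,0,0,0,-0.005,-0.09,0.13,0,0,0,-0.007,-0.12,0.13,0,0,0,-0.009,-0.15,0.13,0,0,0,-0.011,-0.175,0.13,0,0,0,-0.0124,-0.193,0.13,0,0,0,-0.0124,-0.201,0.13,0,0,0,-0.0124,-0.201,0.13,0,0,0,-0.0124,-0.201,0.13,0,0,0],
)

```text
clock: 13.3
eef_pos: [607.1, -217.7, 133.8]
eef_rot: [-3.141, -0.0, 1.625]
wrist_force: [0.1, 0.5, -2.8]
finger_gap: 38.1
finger_force: 35.0
```

```bash
python3 - <<'E'
from h import *
st=manip.read_state(); print(st['eef_pos'],st['eef_rot'],st['finger_gap'],st['wrist_force'])
p,d=shot('side'); t,dt=shot('top')
a=cv2.resize(p[230:370,300:440],(600,600),interpolation=cv2.INTER_CUBIC)
cv2.imwrite('pics/side5.png',a[:,:,::-1])
b=cv2.resize(t[150:240,330:460],(800,554),interpolation=cv2.INTER_CUBIC)
cv2.imwrite('pics/top5.png',b[:,:,::-1])
E
```

```text
[ 607.12814424 -217.68052402  133.77642563] [-3.14138669e+00 -3.35675802e-04  1.62492024e+00] 38.12954779692047 [ 0.13436191  0.48666086 -2.77912917]
```

View pics/side5.png

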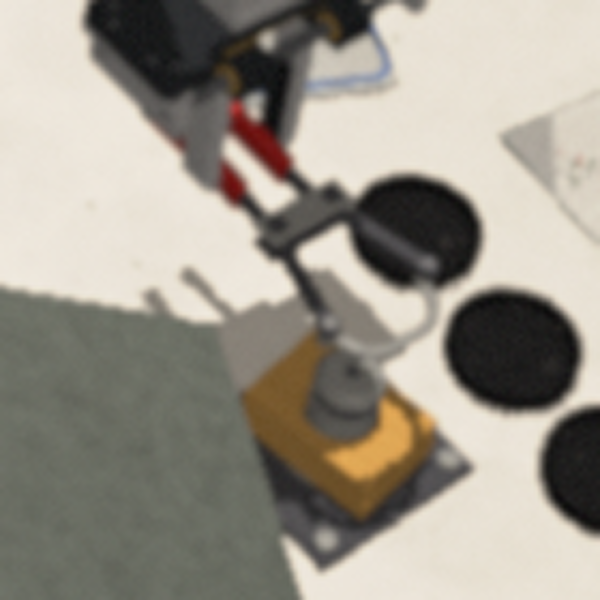

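View pics/top5.png

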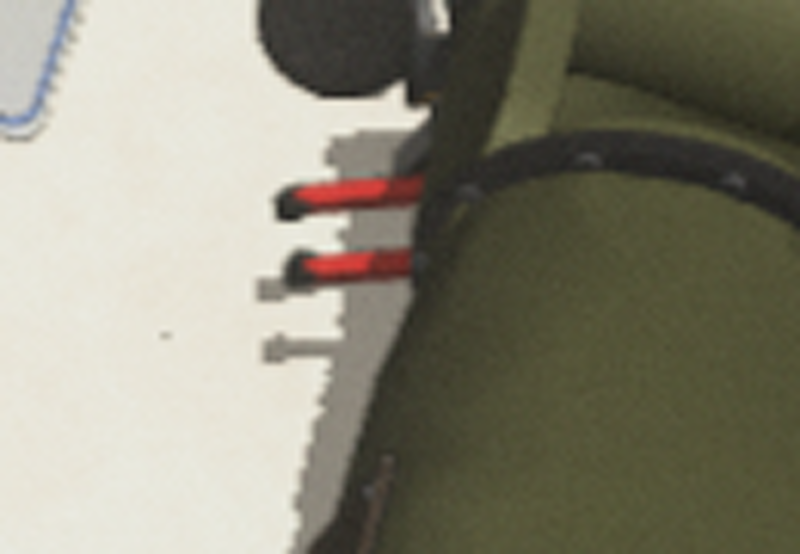

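The ring stands open on the tips. In the side crop the pins are at (330,325) and (428,262), the ring's far arc is near (385,352), and the bridge runs from (270,240) to (335,195). I'll measure tilt and ring centre from the depth.

```bash
cat > m.py <<'E'
from h import *
from scipy.optimize import least_squares
def run(tz=4.1,bias=(-1.8,-3.4),thr=10,L=103.,new=True):
    p,d=shot('side') if new else load('side')
    st=manip.read_state(); tcp=st['eef_pos']; a=st['eef_rot'][2]-np.pi
    ex=np.array([np.cos(a),np.sin(a)]); ey=np.array([-ex[1],ex[0]]); print(tcp,np.degrees(a),st['wrist_force'],st['finger_gap'])
    W=cloud('side',d); X=W[d>0]; zz=X[:,2]-(tcp[2]-tz)
    r=X[:,:2]-np.array(bias)-tcp[:2]; q=np.c_[r@ex-50,r@ey,zz]     # pliers frame
    k=(abs(q[:,1])<45)&(q[:,0]>-130)&(q[:,0]<110)&(zz>-8)&(zz<30); q=q[k]
    for x0 in range(-115,110,10):
        s=q[(q[:,0]>=x0)&(q[:,0]<x0+10)]
        for sg in(-1,1):
            t=s[(s[:,1]*sg>0)]
            if len(t)>3: print(x0+5,sg,len(t),'y %.1f..%.1f z %.1f'%(t[:,1].min(),t[:,1].max(),np.percentile(t[:,2],60)),end=' | ')
        print()
    return q
if __name__=='__main__':
    q=run(new=False)
    w=q[(q[:,0]>60)&(abs(q[:,2]-3.5)<7)]
    f=least_squares(lambda v:np.hypot(w[:,0]-v[0],w[:,1]-v[1])-v[2],[53,0,26],loss='soft_l1'); print('ring',f.x,len(w))
    A=np.c_[w[:,:2],np.ones(len(w))]; print(np.linalg.lstsq(A,w[:,2],rcond=None)[0])
E
python3 m.py
python3 - <<'E'
from h import *
tcp=np.array([607.1,-217.7]);a=1.625-np.pi;ex=np.array([np.cos(a),np.sin(a)]);ey=np.array([-ex[1],ex[0]])
def P(n,c,s,x0,y0,z):
    w=ray(n,x0+(c[0]+.5)/s-.5,y0+(c[1]+.5)/s-.5,z)-(np.array([-1.8,-3.4]) if n=='side' else np.array([1.9,1.0]));r=w-tcp; return np.round([r@ex-50,r@ey],1)
print('caps',P('top',(288,203),6.154,330,150,149.7),P('top',(300,270),6.154,330,150,149.7))
print('pins',P('side',(330,325),4.286,300,230,144.7),P('side',(430,262),4.286,300,230,144.7))
print('ringfar',P('side',(385,355),4.286,300,230,133),'ring right',P('side',(434,308),4.286,300,230,133))
E
```

```text
[ 607.21178737 -217.39265035  133.92352586] -86.86183254121596 [ 0.30917421  1.2691737  -2.48933274] 38.70617177790519



-80 -1 6 y -19.0..-15.1 z 8.5 | 
-70 1 26 y 9.1..17.5 z 17.3 | 
-60 -1 9 y -31.7..-26.7 z 22.7 | -60 1 42 y 10.2..22.6 z 19.4 | 
-50 -1 25 y -32.5..-13.2 z 21.6 | -50 1 50 y 8.0..32.3 z 18.7 | 
-40 -1 49 y -30.5..-13.4 z 19.6 | -40 1 46 y 9.9..31.7 z 18.5 | 
-30 -1 29 y -21.6..-11.8 z 14.7 | -30 1 32 y 10.0..18.9 z 14.8 | 
-20 -1 18 y -19.2..-11.8 z 12.8 | -20 1 18 y 11.2..21.2 z 12.3 | 
-10 -1 29 y -27.7..-0.3 z 18.4 | -10 1 24 y 0.5..28.2 z 17.7 | 
0 -1 69 y -26.4..-0.5 z 17.7 | 0 1 49 y 0.4..27.3 z 18.2 | 
10 -1 47 y -26.7..-0.0 z 14.8 | 10 1 54 y 1.0..27.2 z 14.4 | 
20 -1 19 y -28.5..-18.4 z 13.6 | 20 1 19 y 18.5..29.4 z 13.5 | 
30 -1 18 y -31.3..-20.7 z 14.5 | 30 1 22 y 20.3..31.6 z 13.5 | 
40 -1 20 y -33.1..-23.9 z 12.6 | 40 1 20 y 21.5..31.1 z 12.6 | 
50 -1 20 y -35.7..-26.8 z 13.4 | 50 1 23 y 24.5..34.1 z 13.0 | 
60 -1 37 y -38.8..-26.5 z 10.7 | 60 1 36 y 25.6..37.2 z 11.1 | 
70 -1 17 y -30.7..-18.5 z 3.5 | 70 1 9 y 20.9..27.2 z 5.1 | 
80 -1 31 y -27.8..-0.5 z 5.1 | 80 1 30 y 0.7..25.1 z 5.2 | 



ring [48.30718434 -1.53707078 34.37468126] 113
[5.94690455e-03 7.86578645e-04 3.95650399e+00]
caps [-106.8   11.7] [-106.1  -16.2]
pins [ 59.  -33.9] [57.6 33.5]
ringfar [ 82.1 -16.2] ring right [74.4 23.4]
```

```bash
python3 - <<'E' | tail -8
from m import *
q=run(new=False)
w=q[(q[:,0]>60)&(abs(q[:,1])<10)&(q[:,2]>-3)&(q[:,2]<10)]; print('far x',np.percentile(w[:,0],[0,5,50,95,100]),len(w))
b=q[(abs(q[:,1])<15)&(abs(q[:,0])<30)&(q[:,2]>8)&(q[:,2]<25)]; print('bridge x',np.percentile(b[:,0],[0,5,50,95,100]), 'top only',np.percentile(b[b[:,2]>18][:,0],[0,5,50,95,100]))
p,d=load('side'); W=cloud('side',d); 
# shaft top & plate now in same picture
z=W[...,2];c=np.array([611.5,-324.5]); s=W[(d>0)&(z>66)&(z<74)&(np.hypot(W[...,0]-c[0],W[...,1]-c[1])<26)]
print('shaft',len(s),s.mean(0),np.percentile(s,[2,98],axis=0)[:,:2].mean(0),cv2.minEnclosingCircle(s[:,:2].astype(np.float32)))
E
```

```text
70 -1 17 y -30.7..-18.5 z 3.5 | 70 1 9 y 20.9..27.2 z 5.1 | 
80 -1 31 y -27.8..-0.5 z 5.1 | 80 1 30 y 0.7..25.1 z 5.2 | 



far x [76.49771608 77.39396057 81.374112   83.62304277 84.62166426] 24
bridge x [-29.96980632 -26.25817615  -1.94653727   7.30760548   8.70495011] top only [-9.78389051 -8.07041167  0.29628995  7.27946537  8.17026853]
shaft 146 [ 609.03540261 -326.05546083   70.56188602] [ 610.53241656 -325.35863259] ((610.1131591796875, -327.0775146484375), 19.265689849853516)
```

The pliers hang level. The bridge is centred at −0.5 and the ring's far wire at 80.5, so the ring centre is where expected (103 mm from the TCP). It needs about (+0.3,−1.1) mm. I'll come down to just above the shaft and check.

Call:
jog_arm(
  plan=[0.0003,-0.001,-0.01,0,0,0,0.0003,-0.001,-0.025,0,0,0,0.0003,-0.001,-0.038,0,0,0,0.0003,-0.001,-0.047,0,0,0,0.0003,-0.001,-0.049,0,0,0,0.0003,-0.001,-0.049,0,0,0,0.0003,-0.001,-0.049,0,0,0],
)

```text
clock: 14.1
eef_pos: [607.6, -219.6, 85.5]
eef_rot: [3.141, 0.0, 1.624]
wrist_force: [0.6, 0.3, -1.2]
finger_gap: 38.5
finger_force: 35.0
```

```bash
python3 - <<'E'
from h import *
st=manip.read_state(); print(st['eef_pos'],st['finger_gap'],st['wrist_force'])
p,d=shot('side')
a=cv2.resize(p[265:365,325:425],(700,700)[:2],interpolation=cv2.INTER_CUBIC)[:600]
cv2.imwrite('pics/side6.png',a[:,:,::-1])
W=cloud('side',d); print(W[0,0])
# project expected shaft top circle centre and ring centre
c=get_calibration('side');K=np.array([[c['fx'],0,c['cx']],[0,c['fy'],c['cy']],[0,0,1.]]);M=att(c).T
b=np.array([-1.8,-3.4,-1.3])
for P in([613.1,-321.3,72],[613.1,-321.3,57]):
    q=cv2.projectPoints(np.array([[np.array(P)+b]]),cv2.Rodrigues(M)[0],-M@np.array(c['origin']),K,np.array([c['k1'],0,0,0.]))[0].ravel()
    print(P,(q-[325,265])*7+3)
E
```

```text
[ 607.60187979 -219.55872892   85.46255656] 38.51568009683827 [ 0.56170909  0.30244181 -1.18557987]
[ 166.65306263 2929.22881099 -154.30452115]
[613.1, -321.3, 72] [400.35472308 367.72847201]
[613.1, -321.3, 57] [392.98067151 395.39307283]
```

View pics/side6.png

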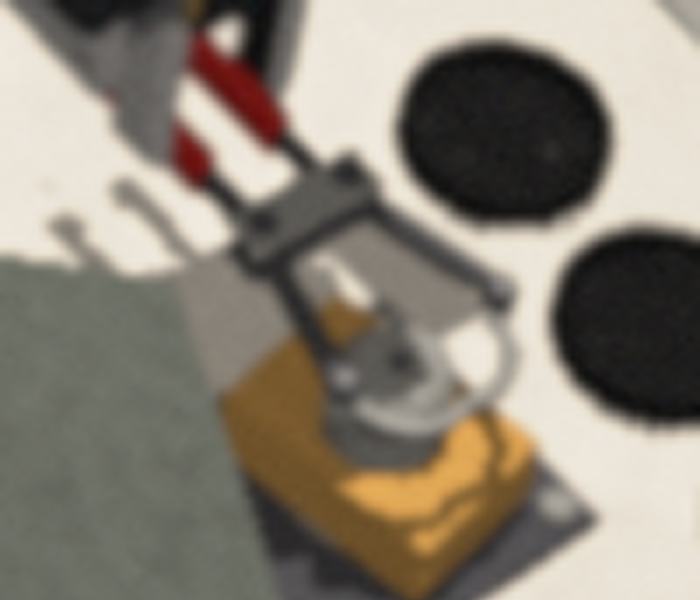

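The shaft's dimple shows at crop (403,360), against a predicted (400,368). The pins are at (345,378) and (500,292). I'll refine both in this same picture.

```bash
python3 - <<'E' | tail -12
from m import *
b=np.array([-1.8,-3.4])
def P(c,z): return ray('side',325+(c[0]-3)/7,265+(c[1]-3)/7,z-1.3)-b
print('shaft',P((403,360),72))
u=85.5-4.1
for n,c,z in(('pinA',(345,378),u+15),('pinB',(500,290),u+15),('brA',(262,220),u+21),('brB',(350,172),u+21)): print(n,P(c,z))
q=run(tz=4.1,new=False)
w=q[(q[:,0]>70)&(abs(q[:,1])<10)&(q[:,2]>-3)&(q[:,2]<8)]; print('far x',np.percentile(w[:,0],[0,5,50,95,100]),len(w))
bb=q[(abs(q[:,1])<15)&(abs(q[:,0])<30)&(q[:,2]>16)&(q[:,2]<25)]; print('bridge x',np.percentile(bb[:,0],[0,5,50,95,100]))
p,d=load('side'); W=cloud('side',d);z=W[...,2];v,uu=np.mgrid[:420,:560]
x=W[(d>0)&(abs(z-38.7)<4)&(np.hypot(W[...,0]-611,W[...,1]+324)<60)&(p[...,0].astype(int)-p[...,2]>40)]; print('plate',cv2.minAreaRect(x[:,:2].astype(np.float32)))
E
```

```text
30 -1 18 y -29.9..-20.6 z 12.1 | 30 1 17 y 20.3..29.7 z 12.6 | 
40 -1 18 y -32.3..-1.5 z 13.4 | 40 1 25 y 2.0..32.4 z 12.5 | 
50 -1 22 y -35.6..-3.0 z 13.3 | 50 1 18 y 24.4..33.6 z 13.0 | 
60 -1 37 y -37.2..-9.3 z 11.8 | 60 1 36 y 6.1..37.5 z 9.6 | 
70 -1 14 y -31.5..-17.9 z 3.6 | 70 1 15 y 18.8..31.8 z 4.9 | 
80 -1 30 y -24.3..-0.2 z 4.6 | 80 1 27 y 1.2..23.1 z 4.7 | 



far x [77.25295146 78.11205543 80.85158173 83.36156257 83.99091956] 23
bridge x [-29.33059937 -12.30953257  -0.88850223   7.42495889   9.09758654]
plate ((612.3055419921875, -322.8760070800781), (66.12393951416016, 84.81536865234375), 12.336308479309082)
```

```bash
python3 - <<'E'
from h import *
b=np.array([-1.8,-3.4])
def P(c,z): return ray('side',325+(c[0]-3)/7,265+(c[1]-3)/7,z-1.3)-b
print('shaft',P((403,360),72))
u=85.5-4.1
for n,c,z in(('pinA',(345,378),u+15),('pinB',(500,290),u+15),('brA',(262,220),u+21),('brB',(350,172),u+21)): print(n,P(c,z).round(1))
E
```

```text
shaft [ 615.68235946 -319.3799535 ]
pinA [ 581.8 -327.4]
pinB [ 644.5 -325.9]
brA [ 593.  -268.8]
brB [ 629.  -267.7]
```

Averaging the shaft estimates gives about (613.6,−320.9), so I correct by (+0.4,+1.5) mm and go down gently.

Call:
jog_arm(
  plan=[0.0004,0.0015,0,0,0,0,0.0004,0.0015,-0.004,0,0,0,0.0004,0.0015,-0.009,0,0,0,0.0004,0.0015,-0.014,0,0,0,0.0004,0.0015,-0.018,0,0,0,0.0004,0.0015,-0.018,0,0,0],
)

```text
clock: 14.75
eef_pos: [607.4, -217.8, 66.0]
eef_rot: [-3.14, -0.001, 1.624]
wrist_force: [-1.0, -0.9, -2.5]
finger_gap: 38.3
finger_force: 35.0
```

Call:
jog_arm(
  plan=[0,0,-0.003,0,0,0,0,0,-0.006,0,0,0,0,0,-0.0085,0,0,0,0,0,-0.0095,0,0,0,0,0,-0.0095,0,0,0,0,0,-0.0095,0,0,0],
)

```text
clock: 15.35
eef_pos: [607.8, -218.0, 57.5]
eef_rot: [3.142, 0.0, 1.624]
wrist_force: [-0.3, -0.1, -0.7]
finger_gap: 38.2
finger_force: 35.0
```

```bash
python3 - <<'E'
from h import *
st=manip.read_state(); print(st['eef_pos'],st['finger_gap'],st['wrist_force'],st['moment'])
p,d=shot('side'); np.savez('fin.npz',p=p,d=d)
a=cv2.resize(p[285:365,340:420],(600,600),interpolation=cv2.INTER_CUBIC)
cv2.imwrite('pics/side7.png',a[:,:,::-1])
E
```

```text
[ 607.75671728 -217.9909756    57.50951856] 38.19445213166027 [-0.28762799 -0.13146856 -0.68785361] [ 0.01406727  0.07506613 -0.05945583]
```

View pics/side7.png

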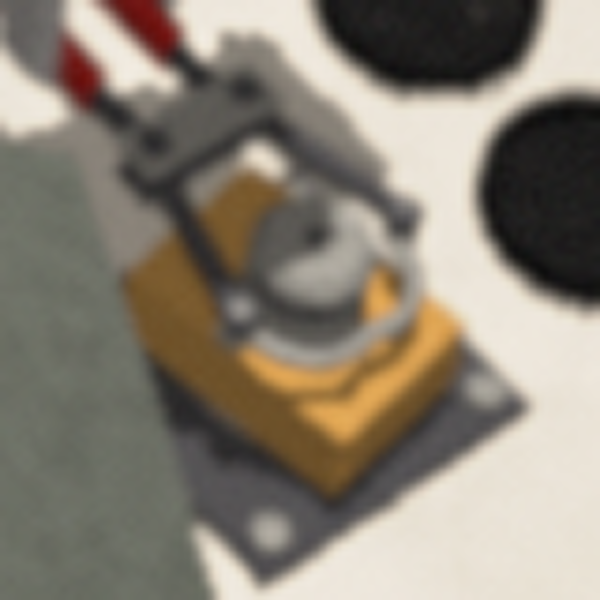

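The ring now encircles the shaft at groove height with near-zero forces. In the crop the dimple is at (315,230), the pins at (240,308) and (402,218), and the wire clears the plate. The shaft looks slightly towards the far jaw, so I'll check the centring from the same picture's depth. I'll view no more pictures: I count 12 viewed, already past the limit of 10.

```bash
python3 - <<'E' | tail -12
from m import *
q=run(tz=4.1,new=False)
r=np.hypot(q[:,0]-53,q[:,1])
s=q[(r<24)&(q[:,2]>14)&(q[:,2]<22)]; print('shaft',len(s),np.median(s[:,2]),s[:,:2].mean(0),np.percentile(s[:,:2],[2,98],axis=0).round(1).tolist(),cv2.minEnclosingCircle(s[:,:2].astype(np.float32)))
for lo,hi in((15.5,20),(16.5,20)):
    t=q[(r<26)&(q[:,2]>lo)&(q[:,2]<hi)]
    f=least_squares(lambda v:np.maximum(np.hypot(t[:,0]-v[0],t[:,1]-v[1])-17,0)*10+0.05*np.hypot(t[:,0]-v[0],t[:,1]-v[1]),[53,0]);print(lo,len(t),f.x)
w=q[(q[:,0]>65)&(q[:,2]>-1)&(q[:,2]<6)&(r>21)&(r<34)]
f=least_squares(lambda v:np.hypot(w[:,0]-v[0],w[:,1]-v[1])-27,[53,0],loss='soft_l1');print('ring',len(w),f.x)
for sg in(-1,1):
    j=q[(q[:,1]*sg>21)&(q[:,0]>22)&(q[:,0]<55)&(q[:,2]>9)&(q[:,2]<16)]; print('jaw',sg,len(j),np.polyval(np.polyfit(j[:,0],j[:,1],1),[30,50]))
E
```

```text
60 -1 92 y -37.3..-0.6 z 14.5 | 60 1 55 y 0.5..39.0 z 15.4 | 
70 -1 60 y -30.8..-0.1 z 5.4 | 70 1 36 y 0.1..30.1 z 8.8 | 
80 -1 25 y -25.7..-1.9 z 4.4 | 80 1 28 y 0.5..25.0 z 5.1 | 



shaft 162 17.478182972804177 [54.03431809 -1.46632052] [[38.4, -16.9], [68.8, 15.0]] ((53.08711624145508, -0.23739147186279297), 18.429601669311523)
15.5 122 [53.1211513  -0.86303172]
16.5 98 [52.7408872  -0.80559733]
ring 62 [57.16609569 -1.04693982]
jaw -1 50 [-26.37243392 -30.00862133]
jaw 1 54 [25.36587379 29.99674548]
```

Depth puts the shaft at (53.0,−0.8) in the pliers' frame, between symmetric jaws (±30 mm). That is within about 1 mm of the ring seat, so it is well centred. I'll check it is steady, then hand in.

Call:
jog_arm(
  plan=[0,0,0,0,0,0,0,0,0,0,0,0,0,0,0,0,0,0,0,0,0,0,0,0,0,0,0,0,0,0,0,0,0,0,0,0],
)

```text
clock: 16.0
eef_pos: [607.8, -217.9, 57.5]
eef_rot: [3.142, 0.0, 1.624]
wrist_force: [-0.4, -0.6, -1.2]
finger_gap: 38.6
finger_force: 35.0
```

```bash
python3 - <<'E'
from h import *
s=manip.read_state(); print(s['eef_pos'],s['wrist_force'],s['finger_gap'],s['finger_force'])
if np.linalg.norm(s['wrist_force'])<5 and s['finger_gap']<41: print(manip.sign_off())
E
```

```text
[ 607.75471305 -217.93837905   57.47678406] [-0.44040581 -0.64145663 -1.2263334 ] 38.56175960059997 34.98039722442627
the job is handed in; nothing more can be done
None
```

Handed in at 16 s: the loose plate lies flat and square on the lower one, and the squeezed pliers hold the open ring round the groove within about 1 mm of centre by depth (one estimate from the picture suggested a few mm), with next to no force; I viewed 12 pictures, over the limit of 10.

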